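# Bolt the wheel jig behind its safety catch

### The job

Lock the wooden wheel in its jig: with one fingertip press the spring safety catch (the long flat steel bar beside the bolt) fully down and keep it down while the other fingertip pushes the bolt by its upright thumb plate all the way home to its stop, into the hole in the wheel. Then lift off so that the catch springs back up and locks the bolt. Grip and lift nothing, do not force the bolt or the catch, and leave the handlebar grip, the screwdriver and the wooden headlamp where they are.

Things in the scene. Friction and masses are not known exactly. Their poses are not given: they have to be found in the camera images.
- jig: Plywood board 400 x 230 x 12 mm fixed to the bench, with the bolt, its catch and a spoked wooden wheel (192 mm across, lying flat, 49 mm high, spindle 74 mm). Origin on the bench under the drawn-back bolt's thumb plate. x: the way the bolt slides home, towards the wheel (axis at x = 190 mm); y: towards the catch; z up. Two 12 mm straps over the bolt at x = -96 and 62 mm, 42 mm high.
- bolt_plate (a point): Middle of the top edge of the bolt's upright steel thumb plate, 66 mm above the bench; moves with the bolt. Plate 10 mm thick along the jig's x, 26 mm wide along y, standing 28 mm proud of the flat bolt bar (14 mm wide, top 38 mm above the bench, rack teeth facing the catch). Push the face that looks away from the wheel; behind it the way is clear for 80 mm above the bar.
- catch_top (a point): Centre of the top face of the safety catch: flat steel bar 98 mm long along the jig's x, 28 mm wide along y, centred 56 mm from the bolt's centre line, level in x with the drawn-back thumb plate. Top 54 mm above the bench when up, 45 mm fully down (7 mm above the bolt bar's top). It moves straight up and down, staying flat wherever pressed; a fingertip may slide along it.
- catch (a joint): How far the catch is pressed down, m: 0 up, 0.009 fully down at its stop. Its spring takes about 3 N to start and 6 N fully down. It frees the bolt beyond 0.006; let up on the way, its nose snaps into the next notch of the bolt (every 12 mm) and locks it.
- bolt (a joint): How far the bolt is slid towards the wheel, m: 0 drawn back, 0.036 home against its stop. It slides with about 2.5 N of friction and stays where it is left. Only with the bolt home can the catch rise into the last notch; from 0.0345 on it does.
- bar_grip_mid (a point): Bystander: black rubber handlebar grip standing upright, 42 mm across at its foot, 122 mm tall; the point is at its middle, half-way up.
- screwdriver_grip (a point): Bystander: screwdriver lying on the bench, 190 mm long; the point is the middle of its handle.
- headlamp_mid (a point): Bystander: turned wooden headlamp, a round piece 72 mm across and 40 mm tall; the point is at its centre, half-way up.

How it is judged:
By the outcome, as a careful person would: the job done as asked, in the order asked, and still so for the second after the job is handed in, with the robot touching nothing.
It also fails if it takes over 35 s, if anything falls off the work surface, if the arm or the gripper's body presses on something with over 40 N, if the wrist force passes 120 N, or if a joint passes its speed limit or range.

### The arm

A 6-joint arm with a two-finger parallel gripper is mounted at the origin on the work surface. World frame = base frame: x ahead of the robot, y to its left, z up, the work surface at z = 0. Lengths are in m, angles in rad, forces in N, time in s.
With the tool pointing down it reaches from about 0.3 to 0.875 m from the base axis. Payload 6.4 kg.
Tool frame: the origin (TCP) lies midway between the tips of the shut fingers; the grasp point (between the pads) lies ctrl.grip_depth behind it (ctrl.grip_depth is the distance from the TCP to the grasp point, in m); x points along the fingers, y is the direction in which the jaws open and shut, and the axes are right-handed (so a half turn about x gives the same grasp; the last joint's range is limited). The gripper opens to 85 mm and grips with 20 to 120 N. Pads are 22 mm wide; open, the fingers measure 114 mm over their backs; the gripper's body (76 mm by 85 mm) begins 54 mm behind the grasp point. The pads swing forward as they close: fully open they stand 13 mm farther back than shut.
Start: joints at [-1.308, 0.181, 1.607, -0, 1.354, -0.206], TCP at [0.26, -0.513, 0.231] pointing down, gripper open.
Joint ranges: [-2.99, 2.99], [-0.89, 2.07], [0.3, 2.58], [-1.14, 4.28], [0, 2.63], [-3.12, 3.12]. Speed limits (rad/s): [2.57, 2.57, 3.01, 3.14, 3.14, 3.14].

### API

Orientations are given as a unit quaternion [w, x, y, z].
In Python, from bench import ctrl gives the robot as it stands.
- The arm moves only by the tool carry_out, never from a script. Its argument "motion" is one flat list of numbers, 7 for each row, row after row: the turn, a rotation vector about the tool's x, y, z in degrees, then the shift along the tool's x, y, z in m, then the gripper's target within -1 to 1 (shut at 1, half-way at 0, fully open at -1). A call has 1 to 10 rows; each row shifts and turns the pose as measured when the row begins, along the tool's axes as they then stand; what a row does not reach is not made up. A row lasts 1/10 s, in which the tool goes at most 50 mm and 8.59 degrees, less where a joint would pass 70% of its speed; a pose out of reach is approached as far as the arm can. A call with a gripper value outside its range is refused whole. The fingers move at their own pace and stop on an object; the grip force is fixed at half the most. Time passes only in rows, so rows that do not move let the fingers close. It gives the time, the measured TCP pose, the force and the opening at its end, in the units of the state.
- ctrl.get_obs(): the state, without advancing time (a new reading comes with each control period).
- ctrl.camera(name): name is "side" or "top" or "wrist"; returns the picture (420x560x3 uint8, blue, green, red); there is no depth.
- ctrl.camera_params(name): a dict with "mtx" (3x3 intrinsics, pixels), "pose" (4x4, takes a point from camera to world coordinates); the wrist camera has in their place "hand_eye" (4x4, takes a point from camera to tool coordinates, whose origin is the TCP and whose axes are the tool frame's). Camera axes: x right, y down, z forward; pixel columns grow to the right and rows downward; lengths in m; the calibration is good to about 2 mm. A picture is of the moment at which its call begins: read the wrist's pose just before it. camera_params takes no time and is no camera call.
- ctrl.hand_in(): hands the job in, once; it reports no verdict.
Trained networks look in the newest picture that a camera, given by its name, has taken for a name from the list of things; names that differ only in an ending like _2 or _b are one class to them, and where a whole thing is asked for, a point or a joint stands for the part that bears it (a point fixed in the world has none). Each returns a list of dicts, best first, with "conf" (0 to 1); they miss things now and then, are a little off and sometimes report something else, mostly with a low value. They report only what shows in the picture. A call takes as long as a camera call.
- ctrl.boxes_of(camera, thing): "point" ([x, y, z] in m, in the coordinates of the camera as it stood for that picture, good to about 4 mm: the middle of the surface that is visible of it).
- ctrl.trace(camera, thing): "pixels" (420x560 bool, what is visible of it).
- ctrl.landmark_of(camera, thing): "point" ([x, y, z] in m, in the coordinates of the camera as it stood for that picture, good to about 4 mm: a listed point, or the origin of a listed thing).
The state is a dict: "time_s": time; "q": joint angles; "dq": joint speeds; "joint_efforts": joint torques, N m; "eef_pos": TCP position; "eef_rot": TCP orientation; "wrist_force": force on the tool from outside, world axes, zero at the start; "torque": the same for the moment, N m; "opening": opening from 0.0 (shut) to 1.0 (fully open).
Only numpy, scipy, OpenCV 4.12 (cv2) and the standard library are available. Lean on these libraries where they do the work, as an engineer would, in place of code of your own. Each camera call takes 0.05 s, during which the arm holds its last target. There are 200 camera calls.

## Working session

There is one attempt and no reset: what is moved stays moved. The work goes in short steps, Python scripts to look and compute and a tool call to move; the robot and the scene stay as the last step left them, time stands still between calls to the robot, and variables do not carry over. Pictures are saved under pics/ and viewed, about 8 in all and at most 12, crops included, and the job is handed in when it is done.

Besides the shell and the picture viewer there is one more tool, called in YAML: its name, and indented under it one key for each argument. carry_out: Moves the arm, as the interface text tells. Its arguments: {"type":"object","properties":{"motion":{"type":"array"}},"required":["motion"]}

```bash
mkdir -p pics
cat > h.py <<'E'
import numpy as np, cv2
from scipy.spatial.transform import Rotation as R
from bench import ctrl
def tool():
    o=ctrl.get_obs(); q=o["eef_rot"]; T=np.eye(4); T[:3,:3]=R.from_quat([q[1],q[2],q[3],q[0]]).as_matrix(); T[:3,3]=o["eef_pos"]; return T
def camT(n,T):
    p=ctrl.camera_params(n); return np.array(p["pose"]) if "pose" in p else T@np.array(p["hand_eye"])
def look(n,things,f="landmark_of",save=None):
    T=tool(); im=ctrl.camera(n); C=camT(n,T)
    if save: cv2.imwrite("pics/"+save,im)
    out={}
    for t in things:
        r=getattr(ctrl,f)(n,t)
        out[t]=[(round(d["conf"],2),np.round((C@np.r_[d["point"],1])[:3],4)) for d in r[:2]]
        print(n,t,out[t])
    return im,out
E
python3 - <<'E'
from h import *
o=ctrl.get_obs();print(o,ctrl.grip_depth);print(tool().round(3))
ims=[]
for n in("side","top","wrist"):
    im,_=look(n,["jig","bolt_plate","catch_top","bar_grip_mid","screwdriver_grip","headlamp_mid"],save=n+"0.png")
    ims.append(im)
E
```

```text
{'time_s': 0.0, 'q': array([-1.30830099e+00,  1.81567397e-01,  1.60798636e+00,  2.55260961e-05,
        1.35378560e+00, -2.06298342e-01]), 'dq': array([ 0.00162404,  0.00126225,  0.00018671, -0.00147504, -0.00055001,
       -0.00285674]), 'joint_efforts': array([-5.87456980e-04, -4.44870436e+01, -3.51334476e+01, -4.14544538e-04,
        9.03164124e-03,  4.22672969e-06]), 'eef_pos': array([ 0.25967216, -0.51242297,  0.23037979]), 'eef_rot': array([-0.16361053, -0.68776232, -0.16484564,  0.6877794 ]), 'wrist_force': array([-0.19962836,  0.45191106,  0.38837518]), 'torque': array([-0.05568363, -0.01085168,  0.02241686]), 'opening': 1.0005830173591106} 0.0187
[[-0.     0.452 -0.892  0.26 ]
 [ 0.002 -0.892 -0.452 -0.512]
 [-1.    -0.002 -0.     0.23 ]
 [ 0.     0.     0.     1.   ]]
side jig [(0.63, array([ 5.35e-01, -6.82e-02,  3.00e-04]))]
side bolt_plate []
side catch_top [(0.87, array([ 0.5037, -0.028 ,  0.05  ]))]
side bar_grip_mid [(0.93, array([0.4157, 0.0597, 0.0615]))]
side screwdriver_grip [(0.87, array([ 0.6739, -0.1488,  0.0146]))]
side headlamp_mid [(0.6, array([ 0.5519, -0.2527,  0.0169]))]
top jig [(0.65, array([ 0.5328, -0.0719,  0.002 ]))]
top bolt_plate [(0.78, array([ 0.5361, -0.0724,  0.0686]))]
top catch_top [(0.72, array([ 0.5051, -0.0264,  0.0551]))]
top bar_grip_mid [(0.79, array([0.4126, 0.0693, 0.059 ]))]
top screwdriver_grip [(0.68, array([ 0.6763, -0.1514,  0.0179]))]
top headlamp_mid [(0.88, array([ 0.5421, -0.2564,  0.0213]))]
wrist jig []
wrist bolt_plate []
wrist catch_top []
wrist bar_grip_mid []
wrist screwdriver_grip []
wrist headlamp_mid []
```

View pics/top0.png

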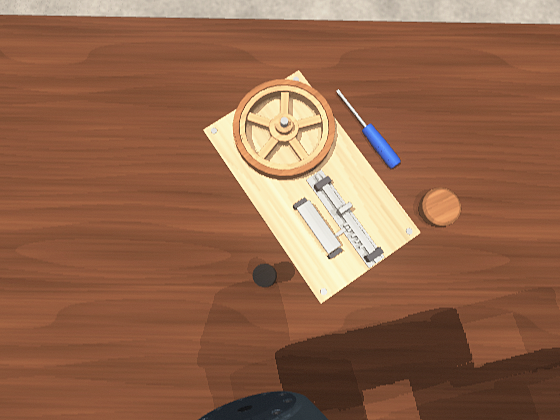

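View pics/side0.png

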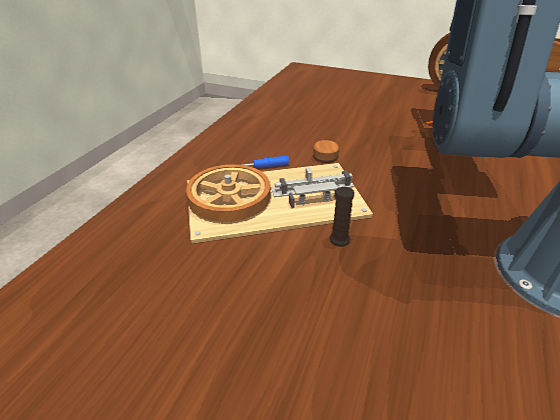

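carry_out:
  motion: [0,0,0,0,-0.025,-0.035,0,0,0,0,0,-0.028,-0.039,0,0,0,0,0,-0.028,-0.039,0,0,0,0,0,-0.028,-0.039,0,0,0,0,0,-0.028,-0.039,0,0,0,0,0,-0.028,-0.039,0,0,0,0,0,-0.028,-0.039,0,0,0,0,0,-0.028,-0.039,0,0,0,0,0,-0.028,-0.039,0,0,0,0,0,-0.028,-0.039,0]

```text
time_s: 2.05
eef_pos: [0.4853, -0.0832, 0.232]
eef_rot: [0.162, 0.69, 0.158, -0.688]
wrist_force: [-0.0, -0.3, 0.7]
opening: 0.5
```

Run:
```python
from h import *
o=ctrl.get_obs();print(o["q"].round(2),o["opening"],o["wrist_force"]);print(tool().round(4))
for n in("wrist","top"):
    look(n,["jig","bolt_plate","catch_top"],save=n+"1.png")
# spindle/wheel from top0 pixel at z=.074
p=ctrl.camera_params("top");C=np.array(p["pose"]);K=np.array(p["mtx"])
def w(u,v,z):
    d=C[:3,:3]@np.linalg.solve(K,[u,v,1]);return C[:3,3]+d*(z-C[2,3])/d[2]
for u,v,z in[(284.5,121.5,.074),(298.5,71,.012),(204,129,.012),(420,234,.012),(321,303,.012)]: print(u,v,w(u,v,z).round(4))
```

```text
[-0.41 -0.01  1.81 -0.    1.33  0.71] 0.5000072761542041 [-0.00238956 -0.33443271  0.71135711]
[[ 0.0048  0.4406 -0.8977  0.4853]
 [-0.0056 -0.8977 -0.4406 -0.0832]
 [-1.      0.0071 -0.0018  0.232 ]
 [ 0.      0.      0.      1.    ]]
wrist jig [(0.69, array([ 5.296e-01, -7.680e-02,  1.000e-04]))]
wrist bolt_plate [(0.89, array([ 0.5317, -0.0726,  0.0681]))]
wrist catch_top [(0.78, array([ 0.5064, -0.0295,  0.0518]))]
top jig []
top bolt_plate [(0.67, array([ 0.5362, -0.0727,  0.069 ]))]
top catch_top [(0.97, array([ 0.504 , -0.0249,  0.0533]))]
284.5 121.5 [0.6867 0.0346 0.074 ]
298.5 71 [0.8218 0.006  0.012 ]
204 129 [0.6942 0.191  0.012 ]
420 234 [ 0.4944 -0.2216  0.012 ]
321 303 [ 0.367  -0.0363  0.012 ]
```

View pics/wrist1.png

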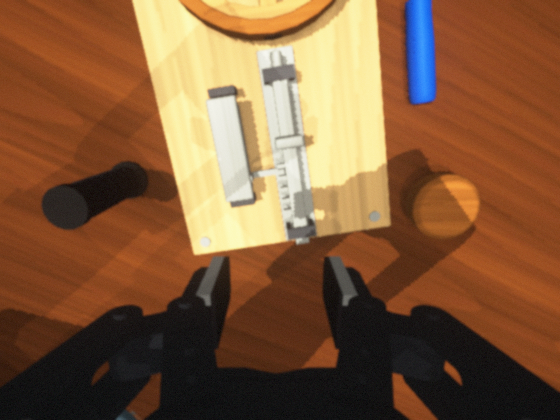

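carry_out:
  motion: [-4.5,0,0,0,0,0,0,-4.2,0,0,0,0,0,0,0,0,0,0.02,-0.004,-0.008,0,0,0,0,0.03,-0.004,-0.008,0,0,0,0,0.03,0,0,0,0,0,0,0.03,0,0,0,0,0,0,0.02,0,0,0,0,0,0,0,0,0,0]

```text
time_s: 3.25
eef_pos: [0.4924, -0.0849, 0.0996]
eef_rot: [0.209, 0.679, 0.201, -0.675]
wrist_force: [0.2, 0.4, -0.5]
opening: 0.496
```

```bash
cat > c.py <<'E'
from h import *
import sys
o0=np.array([.534,-.073,0]);a=np.radians(34.8);J=np.array([[np.cos(a),-np.sin(a),0],[np.sin(a),np.cos(a),0],[0,0,1]])
T=tool();o=ctrl.get_obs();print("t",o["time_s"],"F_jig",(J.T@o["wrist_force"]).round(1),"open",round(o["opening"],3))
print("tcp jig mm",(J.T@(T[:3,3]-o0)*1e3).round(1));M=J.T@T[:3,:3]; print(M.round(3))
E=np.column_stack([[0,0,-1],[0,-1,0],[-1,0,0]]);print("fix rotvec deg (tool)",np.degrees(R.from_matrix(M.T@E).as_rotvec()).round(2))
if len(sys.argv)>1:
    for n in("wrist","top"):
        _,r=look(n,["jig","bolt_plate","catch_top"],save=n+sys.argv[1]+".png")
        for k,v in r.items():
            for c,p in v: print("   jig mm",k,c,(J.T@(p-o0)*1e3).round(1))
E
python3 c.py 2; python3 -c "
from h import *
cv2.imwrite('pics/side2.png',cv2.resize(ctrl.camera('side')[120:260,170:400],(800,487)))"
```

```text
t 3.25 F_jig [ 0.4  0.2 -0.5] open 0.496
tcp jig mm [-41.   14.   99.6]
[[ 0.002 -0.019 -1.   ]
 [-0.012 -1.     0.019]
 [-1.     0.012 -0.002]]
fix rotvec deg (tool) [-1.08 -0.12 -0.69]
wrist jig [(0.63, array([ 0.5325, -0.0775,  0.0025]))]
wrist bolt_plate [(0.7, array([ 0.5307, -0.0715,  0.0622]))]
wrist catch_top [(0.79, array([ 0.5045, -0.0301,  0.0526]))]
   jig mm jig 0.63 [-3.8 -2.8  2.5]
   jig mm bolt_plate 0.7 [-1.9  3.1 62.2]
   jig mm catch_top 0.79 [ 0.3 52.1 52.6]
top jig [(0.72, array([ 0.5362, -0.0752,  0.0029]))]
top bolt_plate [(0.83, array([ 0.5384, -0.0747,  0.0677]))]
top catch_top [(0.56, array([ 0.5017, -0.0283,  0.0555]))]
   jig mm jig 0.72 [ 0.6 -3.1  2.9]
   jig mm bolt_plate 0.83 [ 2.6 -3.9 67.7]
   jig mm catch_top 0.56 [-1.  55.1 55.5]
```

View pics/wrist2.png

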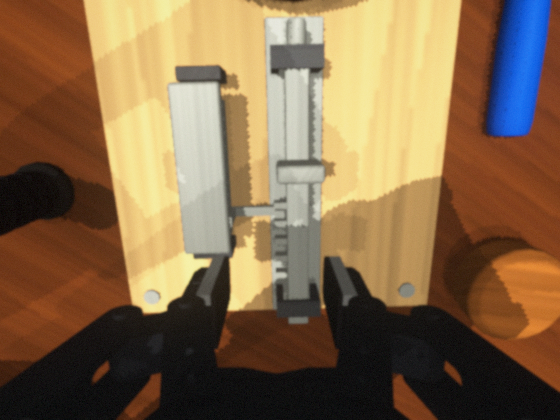

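View pics/side2.png

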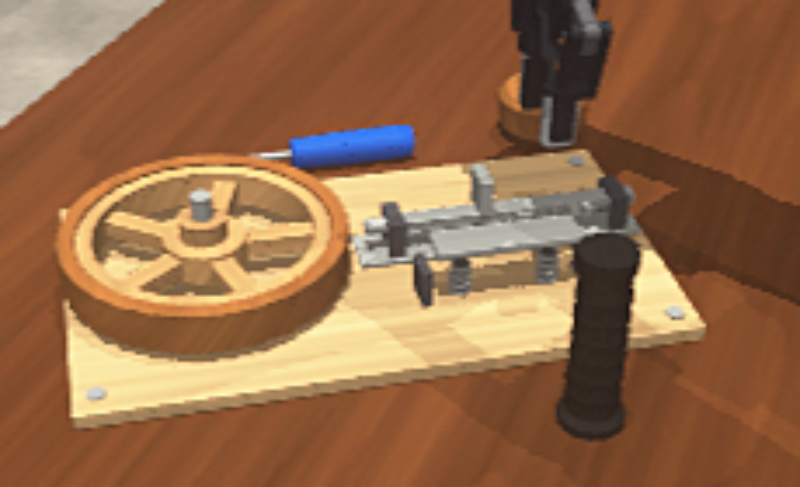

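carry_out:
  motion: [-1.1,-0.1,-0.7,0,-0.007,-0.006,0,0,0,0,0,-0.007,-0.006,0,0,0,0,0,0,0,0,0,0,0,0.014,0,0,0,0,0,0,0.013,0,0,0,0,0,0,0,0,0,0]

```text
time_s: 4.3
eef_pos: [0.4982, -0.0636, 0.0747]
eef_rot: [0.215, 0.676, 0.212, -0.672]
wrist_force: [-1.0, -0.6, -0.2]
opening: 0.497
```

```bash
python3 c.py 3; python3 -c "
from h import *
cv2.imwrite('pics/side3.png',cv2.resize(ctrl.camera('side')[150:220,260:375],(800,487)))"
```

```text
t 4.3 F_jig [-1.2  0.1 -0.2] open 0.497
tcp jig mm [-24.   28.2  74.7]
[[ 0.005  0.007 -1.   ]
 [-0.006 -1.    -0.007]
 [-1.     0.006 -0.005]]
fix rotvec deg (tool) [ 0.4  -0.3  -0.36]
wrist jig []
wrist bolt_plate [(0.61, array([ 0.5329, -0.07  ,  0.0646]))]
wrist catch_top [(0.67, array([ 0.5074, -0.0297,  0.0559]))]
   jig mm bolt_plate 0.61 [ 0.8  3.1 64.6]
   jig mm catch_top 0.67 [ 2.9 50.7 55.9]
top jig []
top bolt_plate []
top catch_top []
```

View pics/wrist3.png

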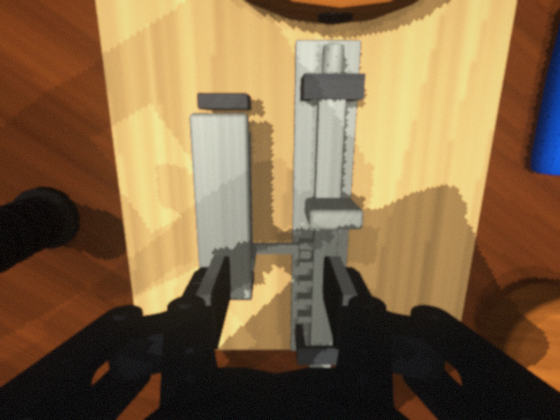

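carry_out:
  motion: [0.4,-0.3,-0.4,0,0,0.005,0,0,0,0,0.008,0,0,0,0,0,0,0.008,0,0,0,0,0,0,0,0,0,0]

```text
time_s: 5.15
eef_pos: [0.496, -0.0678, 0.0608]
eef_rot: [0.212, 0.676, 0.21, -0.673]
wrist_force: [-0.5, -0.5, 0.6]
opening: 0.496
```

```bash
python3 c.py
```

```text
t 5.15 F_jig [-0.7 -0.1  0.6] open 0.496
tcp jig mm [-28.2  25.9  60.8]
[[ 0.003 -0.001 -1.   ]
 [-0.004 -1.     0.001]
 [-1.     0.004 -0.003]]
fix rotvec deg (tool) [-0.07 -0.17 -0.21]
```

carry_out:
  motion: [0,0,0,0.004,-0.001,0,0,0,0,0,0.004,-0.001,0,0,0,0,0,0,0,0,0]

```text
time_s: 5.45
eef_pos: [0.4949, -0.0661, 0.0518]
eef_rot: [0.212, 0.676, 0.21, -0.674]
wrist_force: [-0.0, -1.1, 2.8]
opening: 0.499
```

carry_out:
  motion: [0,0,0,0.003,0,0,0,0,0,0,0,0,0,0]

```text
time_s: 5.65
eef_pos: [0.495, -0.0661, 0.049]
eef_rot: [0.212, 0.676, 0.21, -0.674]
wrist_force: [-1.0, -0.4, 3.9]
opening: 0.501
```

carry_out:
  motion: [0,0,0,0.003,0,0,0,0,0,0,0,0,0,0]

```text
time_s: 5.85
eef_pos: [0.4951, -0.0661, 0.0463]
eef_rot: [0.212, 0.676, 0.21, -0.674]
wrist_force: [-2.2, 0.2, 5.5]
opening: 0.496
```

carry_out:
  motion: [0,0,0,0.002,0,0,0,0,0,0,0,0,0,0]

```text
time_s: 6.05
eef_pos: [0.495, -0.0661, 0.0446]
eef_rot: [0.212, 0.676, 0.21, -0.674]
wrist_force: [-1.7, -0.3, 5.7]
opening: 0.498
```

carry_out:
  motion: [0,0,0,0.001,0,0,0,0,0,0,0,0,0,0]

```text
time_s: 6.25
eef_pos: [0.495, -0.0661, 0.044]
eef_rot: [0.212, 0.676, 0.21, -0.674]
wrist_force: [-1.8, -0.0, 6.8]
opening: 0.499
```

```bash
python3 c.py; python3 -c "
from h import *
cv2.imwrite('pics/side4.png',cv2.resize(ctrl.camera('side')[150:220,260:375],(800,487),interpolation=cv2.INTER_CUBIC))"
```

```text
t 6.25 F_jig [-1.5  1.   6.8] open 0.499
tcp jig mm [-28.1  27.9  44. ]
[[ 0.002 -0.    -1.   ]
 [-0.003 -1.     0.   ]
 [-1.     0.003 -0.002]]
fix rotvec deg (tool) [-0.02 -0.13 -0.19]
```

View pics/side4.png

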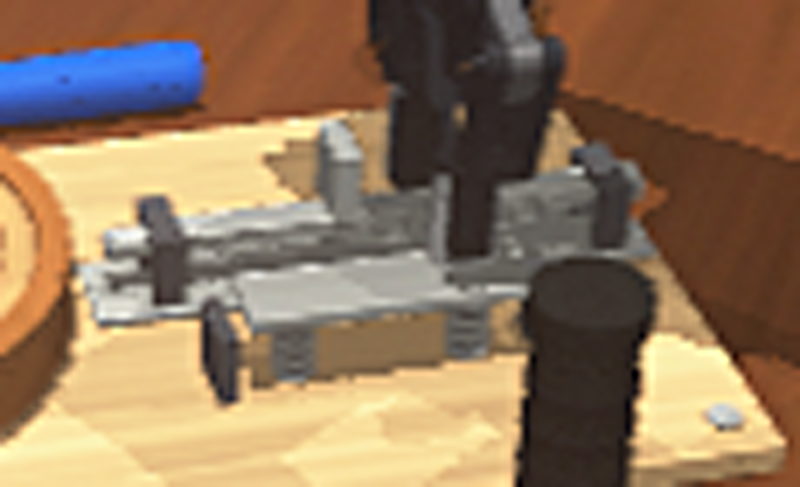

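carry_out:
  motion: [0,0,0,0.0015,0,0,0,0,0,0,0,0,0,0]

```text
time_s: 6.5
eef_pos: [0.4951, -0.0661, 0.0433]
eef_rot: [0.212, 0.676, 0.211, -0.674]
wrist_force: [-2.2, 0.4, 5.9]
opening: 0.498
```

carry_out:
  motion: [0,0,0,0.0015,0,0,0,0,0,0,0,0,0,0]

```text
time_s: 6.7
eef_pos: [0.4951, -0.0661, 0.0434]
eef_rot: [0.212, 0.675, 0.211, -0.674]
wrist_force: [-2.3, 0.2, 5.7]
opening: 0.498
```

carry_out:
  motion: [0,0,0,0.003,0,0,0]

```text
time_s: 6.8
eef_pos: [0.4952, -0.066, 0.0423]
eef_rot: [0.212, 0.675, 0.211, -0.674]
wrist_force: [-15.3, 4.0, 45.2]
opening: 0.499
```

carry_out:
  motion: [0,0,0,-0.0005,0,0,0,0,0,0,0,0,0,0]

```text
time_s: 7.0
eef_pos: [0.4952, -0.0661, 0.0445]
eef_rot: [0.213, 0.675, 0.211, -0.674]
wrist_force: [-1.8, -0.4, 5.9]
opening: 0.501
```

carry_out:
  motion: [0,0,0,0.0015,0,0,0,0,0,0,0.001,0,-0.003,0,0,0,0,0.001,0,-0.003,0]

```text
time_s: 7.3
eef_pos: [0.4969, -0.0647, 0.0427]
eef_rot: [-0.214, -0.671, -0.212, 0.677]
wrist_force: [-19.7, -10.8, 27.3]
opening: 0.5
```

```bash
python3 c.py
```

```text
t 7.3 F_jig [-22.3   2.4  27.3] open 0.5
tcp jig mm [-25.8  28.   42.7]
[[-0.009  0.005 -1.   ]
 [-0.    -1.    -0.005]
 [-1.     0.     0.009]]
fix rotvec deg (tool) [ 0.3   0.51 -0.01]
```

carry_out:
  motion: [0,0,0,0,0,-0.003,0,0,0,0,0,0,-0.003,0]

```text
time_s: 7.5
eef_pos: [0.5004, -0.063, 0.0436]
eef_rot: [-0.215, -0.67, -0.212, 0.679]
wrist_force: [-4.2, -2.4, 6.1]
opening: 0.498
```

```bash
python3 c.py
```

```text
t 7.5 F_jig [-4.8  0.4  6.1] open 0.498
tcp jig mm [-21.9  27.4  43.6]
[[-0.014  0.006 -1.   ]
 [-0.    -1.    -0.006]
 [-1.     0.     0.014]]
fix rotvec deg (tool) [ 0.36  0.78 -0.01]
```

carry_out:
  motion: [0.2,0.4,0,0.0003,0,-0.004,0,0.2,0.4,0,0.0003,0,-0.004,0]

```text
time_s: 7.7
eef_pos: [0.506, -0.0595, 0.0434]
eef_rot: [-0.212, -0.674, -0.211, 0.676]
wrist_force: [-6.5, -3.9, 7.7]
opening: 0.495
```

carry_out:
  motion: [0,0.2,0,0.0003,0,-0.004,0,0,0.2,0,0.0003,0,-0.004,0]

```text
time_s: 7.9
eef_pos: [0.5109, -0.0562, 0.0431]
eef_rot: [-0.212, -0.675, -0.212, 0.675]
wrist_force: [-7.2, -4.1, 8.5]
opening: 0.498
```

```bash
python3 c.py
```

```text
t 7.9 F_jig [-8.3  0.8  8.5] open 0.498
tcp jig mm [-9.4 27.  43.1]
[[-0.     0.001 -1.   ]
 [ 0.    -1.    -0.001]
 [-1.    -0.     0.   ]]
fix rotvec deg (tool) [0.06 0.01 0.02]
```

carry_out:
  motion: [0,0,0,0.0002,0,-0.004,0,0,0,0,0.0002,0,-0.004,0,0,0,0,0.0002,0,-0.004,0]

```text
time_s: 8.2
eef_pos: [0.5178, -0.0514, 0.043]
eef_rot: [-0.212, -0.671, -0.212, 0.678]
wrist_force: [-5.8, -4.4, 8.9]
opening: 0.504
```

carry_out:
  motion: [0,0,0,0.0002,0,-0.004,0,0,0,0,0.0002,0,-0.004,0,0,0,0,0.0002,0,-0.004,0]

```text
time_s: 8.5
eef_pos: [0.5247, -0.0467, 0.043]
eef_rot: [-0.213, -0.668, -0.212, 0.68]
wrist_force: [-6.7, -3.4, 9.8]
opening: 0.5
```

```bash
python3 c.py; python3 -c "
from h import *
cv2.imwrite('pics/side5.png',cv2.resize(ctrl.camera('side')[150:220,260:375],(800,487),interpolation=cv2.INTER_CUBIC))"
```

```text
t 8.5 F_jig [-7.5  1.   9.8] open 0.5
tcp jig mm [ 7.4 26.9 43. ]
[[-0.017  0.004 -1.   ]
 [ 0.003 -1.    -0.004]
 [-1.    -0.003  0.017]]
fix rotvec deg (tool) [0.22 0.97 0.2 ]
```

View pics/side5.png

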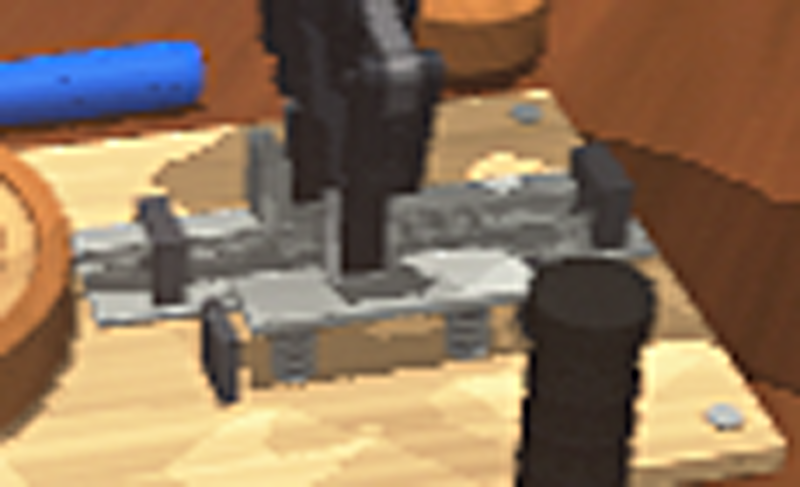

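carry_out:
  motion: [0.1,0.5,0.1,0.0002,0,-0.004,0,0.1,0.5,0.1,0.0001,0,-0.004,0,0,0.2,0,0.0001,0,-0.003,0]

```text
time_s: 8.85
eef_pos: [0.5298, -0.0431, 0.0429]
eef_rot: [-0.213, -0.672, -0.212, 0.677]
wrist_force: [-8.1, -6.0, 9.9]
opening: 0.496
```

carry_out:
  motion: [0,0.2,0,0.0001,0,-0.003,0,0,0.2,0,0.0001,0,-0.002,0]

```text
time_s: 9.05
eef_pos: [0.5309, -0.0424, 0.0429]
eef_rot: [-0.213, -0.671, -0.213, 0.677]
wrist_force: [-8.0, -4.9, 10.1]
opening: 0.5
```

```bash
python3 c.py
```

```text
t 9.05 F_jig [-9.4  0.5 10.1] open 0.5
tcp jig mm [14.9 26.9 42.9]
[[-0.008  0.004 -1.   ]
 [ 0.004 -1.    -0.004]
 [-1.    -0.004  0.008]]
fix rotvec deg (tool) [0.25 0.46 0.21]
```

carry_out:
  motion: [0.1,0.3,0.1,0,0,-0.004,0,0,0.2,0,0,0,-0.004,0]

```text
time_s: 9.25
eef_pos: [0.534, -0.0401, 0.0429]
eef_rot: [-0.212, -0.671, -0.213, 0.677]
wrist_force: [-16.1, -13.7, 13.6]
opening: 0.502
```

carry_out:
  motion: [0,0.3,0,0,0,-0.004,0]

```text
time_s: 9.35
eef_pos: [0.5341, -0.04, 0.0428]
eef_rot: [-0.212, -0.67, -0.214, 0.679]
wrist_force: [-22.4, -16.5, 18.8]
opening: 0.503
```

carry_out:
  motion: [0,0.3,0,0,0,-0.004,0]

```text
time_s: 9.45
eef_pos: [0.534, -0.0401, 0.0429]
eef_rot: [-0.212, -0.669, -0.214, 0.68]
wrist_force: [-17.7, -13.5, 18.0]
opening: 0.506
```

```bash
python3 c.py
```

```text
t 9.45 F_jig [-22.3  -1.   18. ] open 0.506
tcp jig mm [18.8 27.  42.9]
[[-0.014  0.005 -1.   ]
 [ 0.007 -1.    -0.005]
 [-1.    -0.007  0.014]]
fix rotvec deg (tool) [0.3  0.82 0.41]
```

carry_out:
  motion: [0,0,0,-0.005,0,-0.001,0,0,0,0,-0.005,0,-0.001,0,0,0,0,-0.006,0,0,0,0,0,0,-0.008,0,0.003,0,0,0,0,-0.03,0,0,0,0,0,0,-0.04,0,0.01,0,0,0,0,-0.04,0,0.02,0,0,0,0,0,0,0.04,0,0,0,0,0,0,0.04,0,0,0,0,0,0,0.0,0]

```text
time_s: 10.45
eef_pos: [0.4441, -0.1052, 0.1869]
eef_rot: [-0.215, -0.67, -0.214, 0.678]
wrist_force: [0.6, 0.5, 0.4]
opening: 0.497
```

```bash
python3 c.py 6; python3 -c "
from h import *
s=ctrl.camera('side');cv2.imwrite('pics/side6.png',cv2.resize(s[150:220,260:375],(800,487),interpolation=cv2.INTER_CUBIC))"
```

```text
t 10.45 F_jig [0.8 0.1 0.4] open 0.497
tcp jig mm [-92.2  24.8 186.9]
[[-0.012  0.01  -1.   ]
 [ 0.002 -1.    -0.01 ]
 [-1.    -0.002  0.012]]
fix rotvec deg (tool) [0.56 0.67 0.11]
wrist jig [(0.73, array([ 0.5302, -0.0788,  0.0018]))]
wrist bolt_plate [(0.87, array([ 0.5583, -0.0534,  0.0654]))]
wrist catch_top [(0.84, array([ 0.5058, -0.0321,  0.0563]))]
   jig mm jig 0.73 [-6.4 -2.6  1.8]
   jig mm bolt_plate 0.87 [31.1  2.2 65.4]
   jig mm catch_top 0.84 [ 0.2 49.7 56.3]
top jig [(0.93, array([ 0.5333, -0.0748,  0.002 ])), (0.73, array([0.4137, 0.0671, 0.0641]))]
top bolt_plate [(0.88, array([ 0.5658, -0.0559,  0.0661]))]
top catch_top [(0.87, array([ 0.5006, -0.0224,  0.0536]))]
   jig mm jig 0.93 [-1.6 -1.1  2. ]
   jig mm jig 0.73 [-18.8 183.7  64.1]
   jig mm bolt_plate 0.88 [35.9 -4.1 66.1]
   jig mm catch_top 0.87 [ 1.5 60.6 53.6]
```

View pics/wrist6.png

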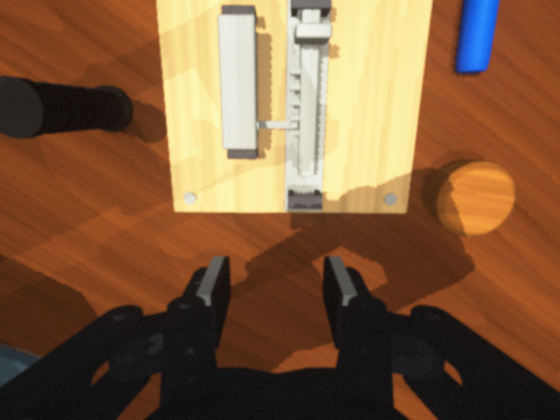

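View pics/side6.png

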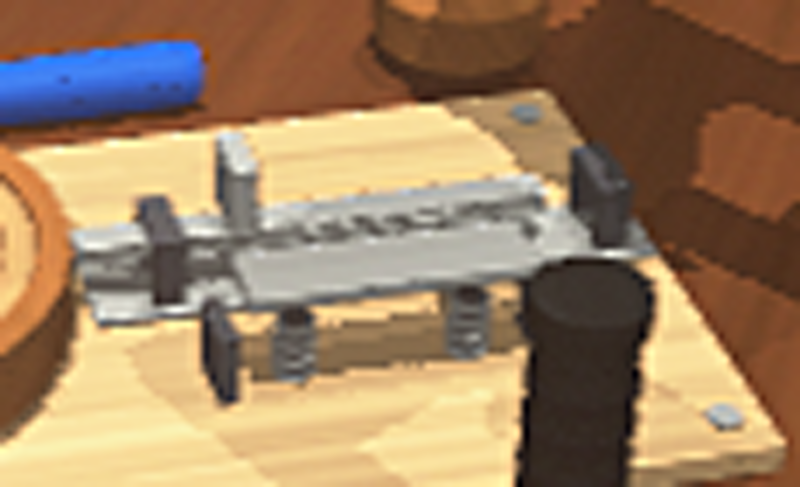

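```bash
python3 -c "
from h import *
print(ctrl.hand_in())"
```

```text
the job is handed in; nothing more can be done
None
```

The bolt looks home and locked: I pressed the catch down to its stop with one fingertip and pushed the bolt to a hard stop with the other. I then lifted off, and the catch sprang back up. The job was handed in at about 10.5 s with the arm clear and the wrist force near zero.

**Bolt position:** the push ended at a hard stop with about 22 N against it. The side picture gives about 37 mm of travel. The networks give about 32–33 mm, within their 4 mm error and nearest the 36 mm notch.

**Catch:** in the last side picture it stands up again. The networks put its top at 54–56 mm, against 54 mm when fully up.

**Bystanders:** the handlebar grip, screwdriver and headlamp look unmoved in the pictures.

**Force on the catch:** while I was feeling for the catch's stop, one 3 mm step pushed the wrist force to about 48 N for one row, and a later one reached about 36 N. Both were eased off at once and were fingertip contact only. They were well above the 6 N spring, so they could count against "do not force the catch".

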